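# Set up the table caddy with salt, pepper and sugar cup

### The arm

A 7-joint arm with a two-finger parallel gripper is mounted at the origin on a cart in front of the work surface, level with it; the furniture and walls round the work are solid. World frame = base frame: x ahead of the robot, y to its left, z up, the work surface at z = 0. Lengths are in mm, angles in rad, forces in N, time in s.
With the tool pointing down it reaches from about 400 to 875 mm from the base axis. Payload 4.4 kg.
Tool frame: the origin (TCP) lies at the very end of the fingers, on their centre line; the grasp point (between the pads) lies 19 mm behind it; y points along the fingers, z is the direction in which the jaws open and shut, and the axes are right-handed (so a half turn about y gives the same grasp; the last joint's range is limited). The gripper opens to 85 mm and grips with 20 to 120 N. Pads are 22 mm wide; open, the fingers measure 114 mm over their backs; the gripper's body (76 mm by 85 mm) begins 54 mm behind the grasp point. The pads swing forward as they close: fully open they stand 13 mm farther back than shut.
Start: joints at [1.057, 0.628, 0.038, 1.517, -0.027, 0.996, -0.02], TCP at [281.468, -585.913, 231.313] pointing down, gripper open.
Joint ranges: [-3.06, 3.06], [-0.37, 2.12], [-1.25, 1.32], [0.18, 2.47], [-1.1, 4.24], [0.23, 1.98], [-2.94, 2.94]. Speed limits (rad/s): [2.57, 2.57, 3.14, 3.14, 3.14, 3.14, 3.14].

### API

Orientations are given as [roll, pitch, yaw] about the fixed x, y, z axes, in that order (R = Rz(yaw) Ry(pitch) Rx(roll)).
In Python, from cell import * gives the robot as it stands.
- The arm moves only by the tool apply_moves, never from a script. Its argument "targets" is a list of rows, each a list of 6 numbers: the shift along the tool's x, y, z in units of 40 mm (1.0 is 40 mm), then the turn, a rotation vector about the tool's x, y, z in units of 8 degrees (1.0 is 8 degrees). A call has 1 to 12 rows; each row shifts and turns the commanded pose from where the row before left it, along the tool's axes as they then stand; what a row does not reach is not made up. A row lasts 1/8 s, in which the tool goes at most 62.5 mm and 10.7 degrees, less where a joint would pass 70% of its speed; a pose out of reach is approached as far as the arm can. A call is refused whole if a number of a shift passes 1 or a number of a turn 1, either way. A call with a gripper value outside its range is refused whole. "jaw" is the gripper command: -1 is shut, 1 is fully open, values between are in proportion, set as the call begins (left out, the last holds). The fingers move at their own pace and stop on an object; the grip force is fixed at half the most. Time passes only in rows, so rows that do not move let the fingers close. It gives the time, the measured TCP pose, the force and the opening at its end, in the units of the state.
- read_state(): the state, without advancing time (a new reading comes with each control period).
- get_image(name): name is "scene" or "top"; returns the picture (480x640x3 uint8, red, green, blue); there is no depth.
- calibration(name): a dict with "fx", "fy", "cx", "cy" (pixels), "world_from_camera" (4x4, takes a point from camera to world coordinates). Camera axes: x right, y down, z forward; pixel columns grow to the right and rows downward; lengths in mm; the calibration is good to about 2 mm. A picture is of the moment at which its call begins. calibration takes no time and is no camera call.
- finish_job(): hands the job in, once; it reports no verdict.
The state is a dict: "clock": time; "qpos": joint angles; "qd": joint speeds; "tau": joint torques, N m; "eef_pos": TCP position; "tool_rot": TCP orientation; "force": force on the tool from outside, world axes, zero at the start; "torque": the same for the moment, N m; "width": finger opening in mm.
Only numpy, scipy, OpenCV 4.12 (cv2) and the standard library are available. Lean on these libraries where they do the work, as an engineer would, in place of code of your own. Each camera call takes 0.05 s, during which the arm holds its last target. There are 200 camera calls.

### The job

Make the wooden caddy ready to be carried to the dinner table: stand the pepper mill in its tall holder, the salt shaker in the smallest holder and the small steel sugar cup in the widest one, each right down on the holder's floor. Keep them upright, and set them down rather than dropping them. The spice jars are for cooking and the tumbler is not part of the set: leave them where they stand.

Things in the scene. Friction and masses are not known exactly. Their poses are not given: they have to be found in the camera images.
- cup_holder: Widest and low steel holder, a round open pot: 79 mm inside, rim at z = 30 mm, flared by 3; fixed in the oblong wooden caddy tray at the left (96 by 262 mm, rim 16 mm above the worktop), the three holders in a row 84 mm apart in any order. Walls 2.5 mm. Origin: centre of its underside, 5 mm above the worktop; z up; its floor, on which the thing stands, is at z = 4 mm. For the steel cup.
- mill_holder: Tall steel holder, a round open pot: 66 mm inside, rim at z = 46 mm, flared by 4; fixed in the oblong wooden caddy tray at the left (96 by 262 mm, rim 16 mm above the worktop), the three holders in a row 84 mm apart in any order. Walls 2.5 mm. Origin: centre of its underside, 5 mm above the worktop; z up; its floor, on which the thing stands, is at z = 4 mm. For the mill.
- shaker_holder: Smallest, low steel holder, a round open pot: 54 mm inside, rim at z = 30 mm, flared by 3; fixed in the oblong wooden caddy tray at the left (96 by 262 mm, rim 16 mm above the worktop), the three holders in a row 84 mm apart in any order. Walls 2.5 mm. Origin: centre of its underside, 5 mm above the worktop; z up; its floor, on which the thing stands, is at z = 4 mm. For the shaker.
- pepper_mill: Dark wooden pepper mill, 150 mm high, 0.18 kg. Body 58 mm across up to z = 108; fixed round head 50 mm across, z = 109 to 139 (grip here); 12 mm knob above. Origin: centre of the underside; z up. Upright in one of four places at the front, some 80 mm apart, shared by lot with the shaker, cup and spice jar a.
- salt_shaker: Round glass salt shaker with a domed, pierced top, 90 mm high, 0.1 kg. Body 44 mm across up to z = 66, then narrowing to 33. Origin: centre of the underside; z up. Upright in one of four places at the front, some 80 mm apart, shared by lot with the mill, cup and spice jar a.
- steel_cup: Small empty steel cup without handle, open at the top, 61 mm high, 0.09 kg; 65 mm across at the rim, 54 at the foot. Origin: centre of the underside; z up. Upright in one of four places at the front, some 80 mm apart, shared by lot with the mill, shaker and spice jar a.
- spice_jar_a: Spice jar, stays where it is: square glass body 47 mm wide (54 across the corners), broad flat screw cap, 97 mm high. Origin: centre of the underside; z up. Upright in one of the four places.
- spice_jar_b: Spice jar, stays where it is: square glass body 45 mm wide (52 across the corners), broad ribbed screw cap, 100 mm high. Origin: centre of the underside; z up. Upright, behind the four places, below the front edge of the microwave, which overhangs from there back with its underside 0.48 m up: keep the wrist in front of it.
- tumbler: Clear drinking glass, 81 mm across, 91 mm high, at the right end of the work; stays where it is. Origin: centre of the underside; z up. 

How it is judged (in metres and radians):
At the end, for the whole second after the job is handed in: Cup in the widest, mill in the tall, shaker in the smallest holder: each within 12 mm of the holder's axis, its underside within 5 mm of the holder's floor, upright within 7 degrees, at rest. Both spice jars and the tumbler upright and within 30 mm of where they stood (horizontal distance between steel_cup and cup_holder below 0.012 m and z of steel_cup in the frame of cup_holder between -0.001 and 0.009 m and angle between each of steel_cup, pepper_mill, salt_shaker, spice_jar_a, spice_jar_b, tumbler's own z axis and vertical below 0.12 rad and linear speed of each of steel_cup, pepper_mill, salt_shaker below 0.03 m/s and angular speed of each of steel_cup, pepper_mill, salt_shaker below 0.3 rad/s and horizontal distance between pepper_mill and mill_holder below 0.012 m and z of pepper_mill in the frame of mill_holder between -0.001 and 0.009 m and horizontal distance between salt_shaker and shaker_holder below 0.012 m and z of salt_shaker in the frame of shaker_holder between -0.001 and 0.009 m and distance of each of spice_jar_a, spice_jar_b, tumbler from where it was at the start of the episode below 0.03 m); the robot touches nothing.
It fails at once if a spice jar or the tumbler, which stay behind, is shifted more than 30 mm or tipped (distance of any of spice_jar_a, spice_jar_b, tumbler from where it was at the start of the episode above 0.03 m or angle between any of spice_jar_a, spice_jar_b, tumbler's own z axis and vertical above 0.35 rad).
It fails at once if the mill, shaker or cup is tipped by more than 35 degrees (angle between any of steel_cup, pepper_mill, salt_shaker's own z axis and vertical above 0.61 rad).
It fails at once if the mill, shaker or cup is dropped (falls free faster than 0.7 m/s, some 25 mm) ((linear speed of steel_cup above 0.7 m/s and contact force between steel_cup and the fingers below 0.05 N) or (linear speed of pepper_mill above 0.7 m/s and contact force between pepper_mill and the fingers below 0.05 N) or (linear speed of salt_shaker above 0.7 m/s and contact force between salt_shaker and the fingers below 0.05 N)).
It also fails if it takes over 104 s, if anything falls off the work surface, if the arm or the gripper's body presses on something with over 40 N, if the wrist force passes 120 N, or if a joint passes its speed limit or range.

## Working session

There is one attempt and no reset: what is moved stays moved. The work goes in short steps, Python scripts to look and compute and a tool call to move; the robot and the scene stay as the last step left them, time stands still between calls to the robot, and variables do not carry over. Pictures are saved under pics/ and viewed, about 12 in all and at most 16, crops included, and the job is handed in when it is done.

Besides the shell and the picture viewer there is one more tool, called after "Call:" by a JSON object that holds its "fn" and its "kwargs", one argument or row to a line. apply_moves: Moves the arm, as the interface text tells. Its arguments: {"type":"object","properties":{"targets":{"type":"array"},"jaw":{"type":"number"}},"required":["targets"]}

```bash
mkdir -p pics; ls
python3 - <<'E'
from cell import *
import cv2,numpy as np
s=read_state(); print({k:np.round(v,3).tolist() for k,v in s.items()})
for n in("scene","top"):
    cv2.imwrite(f"pics/{n}0.png",get_image(n)[:,:,::-1]); c=calibration(n); print(n,c["fx"],c["fy"],c["cx"],c["cy"],np.round(c["world_from_camera"],4).tolist())
E
```

```text
pics
{'clock': 0.0, 'qpos': [1.057, 0.629, 0.038, 1.518, -0.027, 0.996, -0.02], 'qd': [0.0, 0.001, 0.001, -0.0, -0.0, 0.001, -0.001], 'tau': [-0.0, -56.341, 1.226, -19.344, 0.011, 0.011, -0.0], 'eef_pos': [281.201, -585.354, 230.4], 'tool_rot': [-1.573, 0.0, -2.694], 'force': [0.524, -0.618, -0.042], 'torque': [-0.049, -0.066, -0.03], 'width': 85.711}
scene 489.2048584389507 489.2048584389507 322.4099676279495 246.75572540581825 [[-0.8825, -0.3127, 0.3513, 109.5548], [-0.4702, 0.6065, -0.6412, 500.4699], [-0.0125, -0.731, -0.6822, 727.9648], [0.0, 0.0, 0.0, 1.0]]
top 449.74232933241655 449.74232933241655 331.44701510813184 242.8488907905644 [[-0.0186, -0.9884, 0.1506, 292.1938], [-0.9997, 0.0209, 0.0133, -175.0701], [-0.0162, -0.1503, -0.9885, 1050.4282], [0.0, 0.0, 0.0, 1.0]]
```

View pics/top0.png

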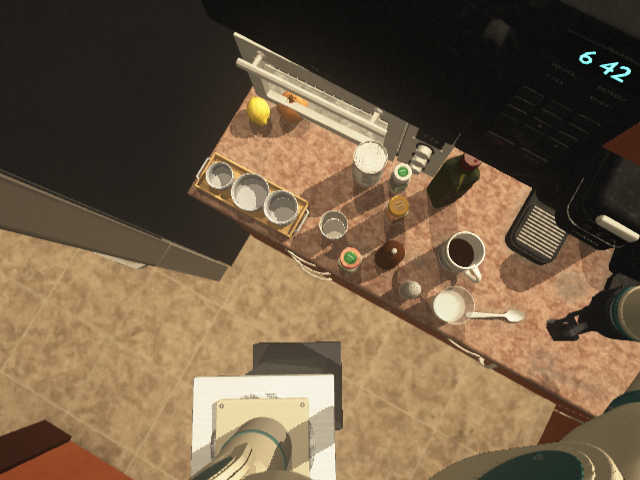

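View pics/scene0.png

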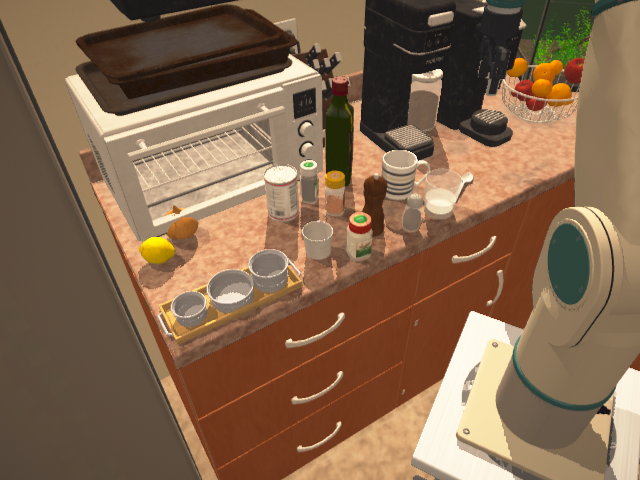

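The top view shows the caddy at the left, with the smallest holder at about (220,176), the widest at (250,193) and the tall one at (281,208). The cup is at (333,225), jar a at (350,259), the mill at (390,254) and the shaker at (410,289). I'll look closer.

Run:
```python
import cv2
t=cv2.imread("pics/top0.png"); s=cv2.imread("pics/scene0.png")
def crop(i,x,y,w,h,k,n):
    c=cv2.resize(i[y:y+h,x:x+w],None,fx=k,fy=k,interpolation=cv2.INTER_CUBIC)
    for u in range((x//10+1)*10,x+w,10): 
        cv2.line(c,((u-x)*k,0),((u-x)*k,12 if u%50 else 25),(255,255,0),1); 
        if u%20==0: cv2.putText(c,str(u),((u-x)*k+2,12),0,.35,(0,255,255))
    for v in range((y//10+1)*10,y+h,10):
        cv2.line(c,(0,(v-y)*k),(12 if v%50 else 25,(v-y)*k),(255,255,0),1)
        if v%20==0: cv2.putText(c,str(v),(2,(v-y)*k-2),0,.35,(0,255,255))
    cv2.imwrite(n,c)
crop(t,190,145,130,95,6,"pics/t1.png")
crop(t,310,190,130,98+20,5,"pics/t2.png")
crop(s,150,150,300,180,2,"pics/s1.png")
crop(s,290,160,160,110,5,"pics/s1.png")
```

```text
(no output)
```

View pics/t1.png

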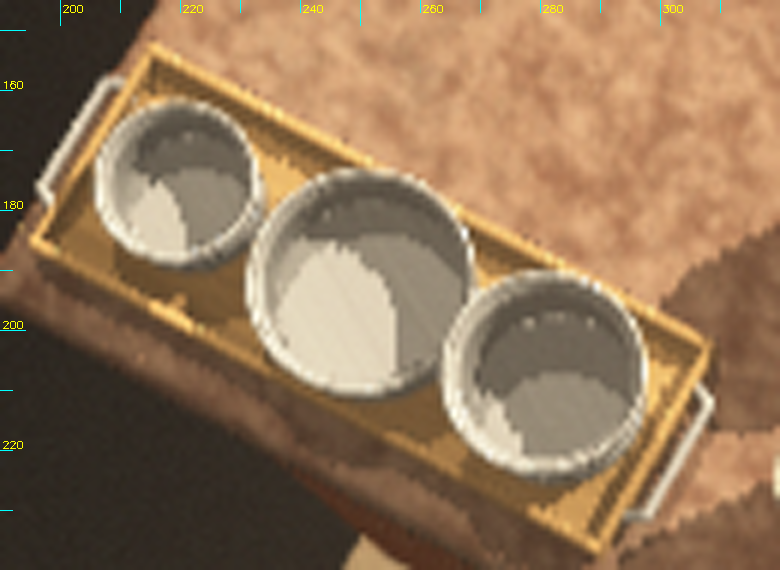

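View pics/t2.png

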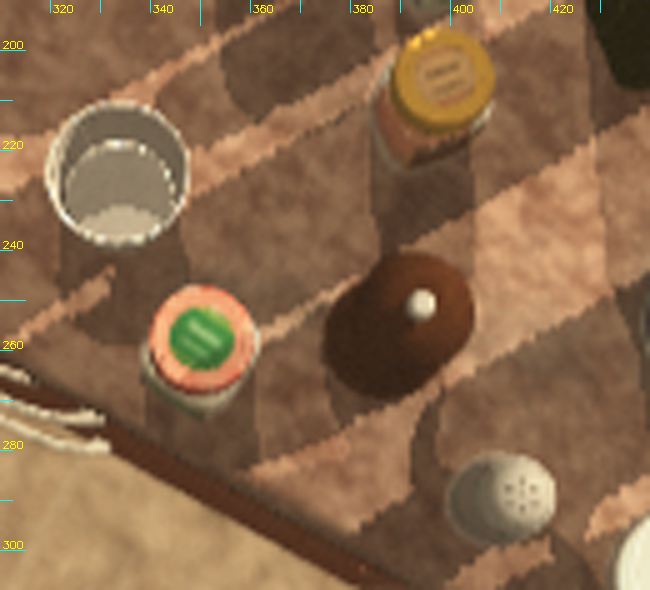

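View pics/s1.png

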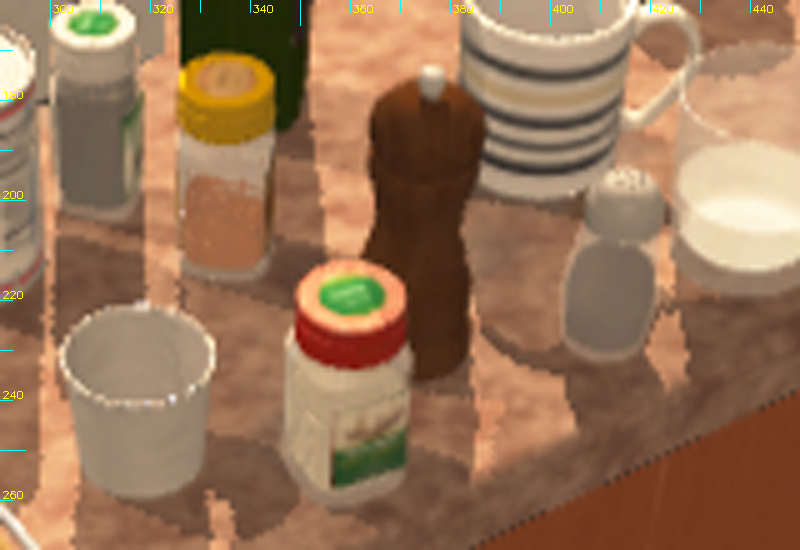

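The caddy holder rims centre at (219.8,175.7), (249.9,192.1) and (280.7,207.6). The cup rim is at (333.6,224.5), the mill knob at (394.4,250.6) and the shaker top at (414.2,288.4). Jar a's cap is at (350.8,257.6) and jar b's cap at (398.6,205.2).

```bash
cat > h.py <<'E'
from cell import *
import numpy as np
from scipy.spatial.transform import Rotation as R
def ray(n,u,v):
    c=calibration(n);T=np.array(c["world_from_camera"]);d=T[:3,:3]@[(u-c["cx"])/c["fx"],(v-c["cy"])/c["fy"],1];return T[:3,3],d
def at(n,u,v,z):
    o,d=ray(n,u,v);return o+d*(z-o[2])/d[2]
def proj(n,p):
    c=calibration(n);T=np.array(c["world_from_camera"]);q=T[:3,:3].T@(np.array(p)-T[:3,3]);return q[:2]/q[2]*c["fx"]+[c["cx"],c["cy"]]
def tri(a,b):
    (o,d),(p,e)=ray("top",*a),ray("scene",*b);M=np.c_[d,-e];t=np.linalg.lstsq(M,p-o,rcond=None)[0];A=o+t[0]*d;B=p+t[1]*e;return (A+B)/2,np.linalg.norm(A-B)
E
python3 - <<'E'
from h import *
np.set_printoptions(precision=1,suppress=True)
for n,u,v,z in [("small",219.8,175.7,35),("wide",249.9,192.1,35),("tall",280.7,207.6,51),("cup",333.6,224.5,61),("jara",350.8,257.6,97),("mill",394.4,250.6,149),("shaker",414.2,288.4,89),("jarb",398.6,205.2,100),("tumbler",453.5,305,91)]: print(n,at("top",u,v,z))
print(at("top",220,176,35))
print("sc mill",at("scene",376.4,176,149),tri((394.4,250.6),(376.4,176)))
print("sc shaker",at("scene",415.6,195.6,89),tri((414.2,288.4),(415.6,195.6)))
print("sc cup",at("scene",317.6,231,61))
s=read_state();print(R.from_euler('xyz',s['tool_rot']).as_matrix())
for e in [(300,262),(385,310)]: print('edge',at("top",*e,0))
E
```

```text
small [611.8  97.6  35. ]
wide [570.5  26.4  35. ]
tall [528.1 -47.5  51. ]
cup [ 484.4 -167.4   61. ]
jara [ 404.7 -203.    97. ]
mill [ 411.  -289.7  149. ]
shaker [ 337.1 -336.1   89. ]
jarb [ 516.1 -308.9  100. ]
tumbler [ 300.6 -416.6   91. ]
[611.   97.1  35. ]
sc mill [ 409.2 -281.8  149. ] (array([ 412.2, -290.4,  142.7]), np.float64(0.7049349638334228))
sc shaker [ 336.4 -333.9   89. ] (array([ 337.1, -336.4,   87.1]), np.float64(0.14215707351692))
sc cup [ 484.3 -164.    61. ]
[[-0.9 -0.   0.4]
 [-0.4  0.  -0.9]
 [ 0.  -1.  -0. ]]
edge [408.2 -86.2   0. ]
edge [ 293.  -281.5    0. ]
```

```bash
cat >> h.py <<'E'
def plan(x,y,z,jaw):
    s=read_state();M=R.from_euler('xyz',s['tool_rot']).as_matrix()
    a=np.degrees(np.arctan2(M[1,2],M[0,2]));da=(jaw-a+90)%180-90
    q=np.radians(jaw if abs((jaw-a+180)%360-180)<90 else jaw+180);Z=np.array([np.cos(q),np.sin(q),0]);Y=np.array([0,0,-1.]);X=np.cross(Y,Z)
    d=np.array([x,y,z])-s['eef_pos']
    print("pos",np.round(s['eef_pos'],1),"jawang",round(a,1),"tilt",round(np.degrees(np.arccos(-M[2,1])),2),"w",round(s['width'],1),"F",np.round(s['force'],1),"t",round(s['clock'],2))
    print("yturn units",round(-da/8,2),"then shift units",np.round([d@X/40,d@Y/40,d@Z/40],2),"mm",np.round([d@X,d@Y,d@Z],1))
E
python3 - <<'E'
from h import *
np.set_printoptions(precision=1,suppress=True)
plan(337,-336,200,-30)
n=np.array([.866,-.5,0]);r=np.array([.5,.866,0])
for e in [(188,192),(255,85),(240,60),(155,250)]:
  p=at("top",*e,0);print(p,p@n,p@r)
print("small",np.dot([612,98,0],r)); print('mug',at("top",463,250,90),'bottle',at('top',470,160,200))
E
```

```text
pos [ 281.2 -585.4  230.5] jawang -64.3 tilt 0.1 w 85.6 F [-0.2  0.  -0.4] t 0.1
yturn units -4.29 then shift units [-6.1  0.8 -1.9] mm [-243.9   30.5  -76.4]
[583.8 183.4   0. ] 413.8823290050936 450.70582299960404
[855.8  22.9   0. ] 729.7030714995913 447.77502970762265
[924.4  61.4   0. ] 769.8551570848747 515.3978286102376
[443.9 257.9   0. ] 255.44638563224862 445.26843137807424
small 390.868
mug [ 417. -444.   90.] bottle [ 580. -438.  200.]
```

Run:
```python
from h import *
np.set_printoptions(precision=1,suppress=True)
n=np.array([.866,-.5,0]);r=np.array([.5,.866,0])
for e in [(38,2),(100,170),(165,330),(180,440)]:
  o,d=ray("scene",*e)
  for rr in (448,470,500):
    p=o+d*(rr-o@r)/(d@r);print(e,rr,'n',p@n,'z',p[2])
```

```text
(38, 2) 448 n 535.7198671526044 z 552.7552637462439
(38, 2) 470 n 157.3691092768294 z 648.6785058640314
(38, 2) 500 n -358.56374237195485 z 779.4829269337415
(100, 170) 448 n 586.1078876863993 z 291.95069643034867
(100, 170) 470 n 180.17083764176786 z 530.6584916369615
(100, 170) 500 n -373.3796851463659 z 856.1691214641608
(165, 330) 448 n 483.3334269951242 z -7.076121500754084
(165, 330) 470 n 133.66305045922155 z 395.3420373673614
(165, 330) 500 n -343.1601902715547 z 944.0940721875188
(180, 440) 448 n -1856.457060251296 z 3708.5663975410525
(180, 440) 470 n -925.1455027618294 z 2076.755010587533
(180, 440) 500 n 344.8248029056248 z -148.44233525817572
```

Call:
{"fn": "apply_moves", "kwargs": {
  "targets": [
    [0,0,0,0,-0.9,0],
    [0,0,0,0,-0.9,0],
    [0,0,0,0,-0.9,0],
    [0,0,0,0,-0.9,0],
    [0,0,0,0,-0.7,0]
  ],
  "jaw": 0.7
}}

```text
clock: 0.72
eef_pos: [281.2, -585.6, 230.8]
tool_rot: [-1.572, 0.001, -2.09]
force: [0.4, 0.8, -0.2]
width: 72.8
```

Call:
{"fn": "apply_moves", "kwargs": {
  "targets": [
    [-0.4,0,-0.1,0,0,0],
    [-0.76,0,-0.24,0,0,0],
    [-0.76,0,-0.24,0,0,0],
    [-0.76,0,-0.24,0,0,0],
    [-0.76,0,-0.24,0,0,0],
    [-0.76,0,-0.24,0,0,0],
    [-0.76,0,-0.24,0,0,0],
    [-0.7,0.4,-0.2,0,0,0],
    [-0.4,0.6,-0.16,0,0,0],
    [0,0.5,0,0,0,0],
    [0,0,0,0,0,0]
  ],
  "jaw": 0.7
}}

```text
clock: 2.1
eef_pos: [335.8, -336.0, 170.4]
tool_rot: [-1.574, 0.001, -2.094]
force: [-0.3, -0.3, 0.3]
width: 72.8
```

Run:
```python
from h import *
import cv2
plan(337,-336,36,-30)
t=get_image("top")[:,:,::-1]; s=get_image("scene")[:,:,::-1]
a=cv2.resize(t[200:340,340:480],None,fx=3,fy=3,interpolation=2); b=cv2.resize(s[120:260,350:490],None,fx=3,fy=3,interpolation=2)
cv2.imwrite("pics/a1.png",np.hstack([a,b]))
print(proj("scene",[337,-336,36]),proj("top",[337,-336,100]))
```

```text
pos [ 335.8 -336.   170.4] jawang -30.0 tilt 0.2 w 72.8 F [-0.3 -0.3  0.3] t 2.1
yturn units 0.01 then shift units [-0.01  3.36  0.03] mm [ -0.6 134.4   1.1]
[412.86270205 214.12886943] [415.04150516 288.18775134]
```

View pics/a1.png

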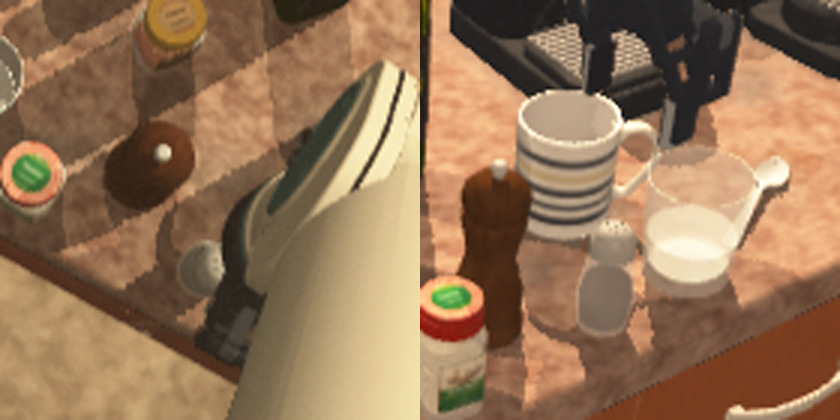

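The fingers hang over the shaker, with the fingertips in the scene view at about (407,151) and (435,168), and everything else is still standing. I'll check this against the projection and then descend.

Run:
```python
from h import *
p=np.array([335.8,-336,170.4]);Z=np.array([.866,-.5,0])
for k in(-36,0,36):print(proj("scene",p+k*Z))
```

```text
[432.76608197 171.49921037]
[420.91990003 163.04993681]
[409.5968569  154.97379132]
```

Call:
{"fn": "apply_moves", "kwargs": {
  "targets": [
    [0,0.5,0.01,0,0,0],
    [0,0.5,0.01,0,0,0],
    [0,0.5,0.01,0,0,0],
    [0,0.5,0,0,0,0],
    [0,0.5,0,0,0,0],
    [0,0.5,0,0,0,0],
    [0,0.33,0,0,0,0],
    [0,0,0,0,0,0]
  ]
}}

```text
clock: 3.2
eef_pos: [337.6, -338.5, 37.9]
tool_rot: [-1.571, 0.0, -2.094]
force: [-0.6, -0.7, 0.0]
width: 72.4
```

Call:
{"fn": "apply_moves", "kwargs": {
  "targets": [
    [0,0,0,0,0,0],
    [0,0,0,0,0,0],
    [0,0,0,0,0,0],
    [0,0,0,0,0,0],
    [0,0,0,0,0,0],
    [0,0,0,0,0,0],
    [0,0,0,0,0,0],
    [0,0,0,0,0,0]
  ],
  "jaw": -1
}}

```text
clock: 4.2
eef_pos: [337.6, -338.5, 39.1]
tool_rot: [-1.57, -0.0, -2.094]
force: [-2.2, 2.1, 6.3]
width: 36.1
```

Call:
{"fn": "apply_moves", "kwargs": {
  "targets": [
    [0,-0.2,0,0,0,0],
    [0,-0.4,0,0,0,0],
    [0,-0.5,0,0,0,0],
    [0,-0.5,0,0,0,0],
    [0,-0.5,0,0,0,0],
    [0,-0.5,0,0,0,0],
    [0,-0.5,0,0,0,0],
    [0,-0.5,0,0,0,0],
    [0,-0.5,0,0,0,0],
    [0,-0.3,0,0,0,0],
    [0,0,0,0,0,0]
  ]
}}

```text
clock: 5.58
eef_pos: [337.9, -338.9, 214.9]
tool_rot: [-1.569, -0.001, -2.094]
force: [-0.6, -0.3, -0.8]
width: 35.9
```

Run:
```python
from h import *
plan(612,98,215,-30)
```

```text
pos [ 337.9 -338.9  214.9] jawang -30.0 tilt 0.11 w 35.9 F [-0.6 -0.3 -0.8] t 5.58
yturn units 0.01 then shift units [-12.88  -0.     0.47] mm [-5.154e+02 -1.000e-01  1.890e+01]
```

Run:
```python
from h import *
import cv2
s=get_image("scene")[:,:,::-1]
cv2.imwrite("pics/a2.png",cv2.resize(s[60:240,340:500],None,fx=4,fy=4,interpolation=2)[:600])
for dz in(-18,0,-38): print(proj("scene",[337.9,-338.9,214.9+dz]))
```

```text
[422.06518579 150.86059555]
[423.21498342 142.99780737]
[420.82094088 159.36925304]
```

View pics/a2.png

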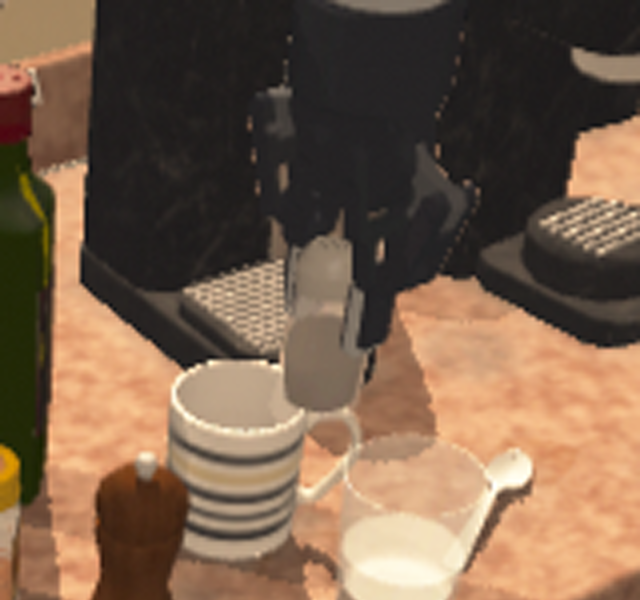

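The shaker is held upright, with its bottom at about (420,160), which is TCP − 38 mm as expected. I'm carrying it to the smallest holder.

Call:
{"fn": "apply_moves", "kwargs": {
  "targets": [
    [-0.4,0,0,0,0,0],
    [-0.8,0,0.05,0,0,0],
    [-0.9,0,0.05,0,0,0],
    [-0.9,0,0.05,0,0,0],
    [-0.9,0,0.05,0,0,0],
    [-0.9,0,0.05,0,0,0],
    [-0.9,0,0.05,0,0,0],
    [-0.9,0,0.05,0,0,0],
    [-0.9,0,0.05,0,0,0],
    [-0.9,0,0.05,0,0,0],
    [-0.9,0,0.02,0,0,0],
    [-0.9,0,0,0,0,0]
  ]
}}

```text
clock: 7.12
eef_pos: [557.3, 8.2, 213.1]
tool_rot: [-1.573, -0.001, -2.092]
force: [0.3, -0.1, -1.0]
width: 36.1
```

Call:
{"fn": "apply_moves", "kwargs": {
  "targets": [
    [-0.8,0,0,0,0,0],
    [-0.8,0,0,0,0,0],
    [-0.6,0,0,0,0,0],
    [-0.3,0,0,0,0,0],
    [0,0,0,0,0,0]
  ]
}}

```text
clock: 7.75
eef_pos: [606.9, 93.4, 213.4]
tool_rot: [-1.572, -0.001, -2.092]
force: [-0.3, -1.1, -0.5]
width: 36.0
```

Run:
```python
from h import *
plan(612.1,98.3,70,-30)
```

```text
pos [606.9  93.4 213.4] jawang -29.8 tilt 0.08 w 36.0 F [-0.3 -1.1 -0.5] t 7.75
yturn units 0.02 then shift units [-0.17  3.58  0.05] mm [ -6.8 143.4   2. ]
```

Call:
{"fn": "apply_moves", "kwargs": {
  "targets": [
    [-0.1,0.4,0.03,0,0,0],
    [-0.07,0.5,0.02,0,0,0],
    [0,0.5,0,0,0,0],
    [0,0.5,0,0,0,0],
    [0,0.5,0,0,0,0],
    [0,0.4,0,0,0,0],
    [0,0,0,0,0,0]
  ]
}}

```text
clock: 8.62
eef_pos: [611.3, 96.3, 100.4]
tool_rot: [-1.573, -0.002, -2.094]
force: [0.1, -0.6, -1.2]
width: 36.0
```

Run:
```python
from h import *
import cv2
plan(612.1,98.3,48,-30)
s=get_image("scene")[:,:,::-1];t=get_image("top")[:,:,::-1]
cv2.imwrite("pics/a3.png",np.hstack([cv2.resize(s[220:340,130:230],None,fx=4,fy=4,interpolation=2),cv2.resize(t[125:245,180:280],None,fx=4,fy=4,interpolation=2)]))
```

```text
pos [611.3  96.3 100.4] jawang -30.0 tilt 0.2 w 36.0 F [ 0.1 -0.6 -1.2] t 8.62
yturn units 0.0 then shift units [-0.05  1.31 -0.01] mm [-2.2 52.4 -0.3]
```

View pics/a3.png

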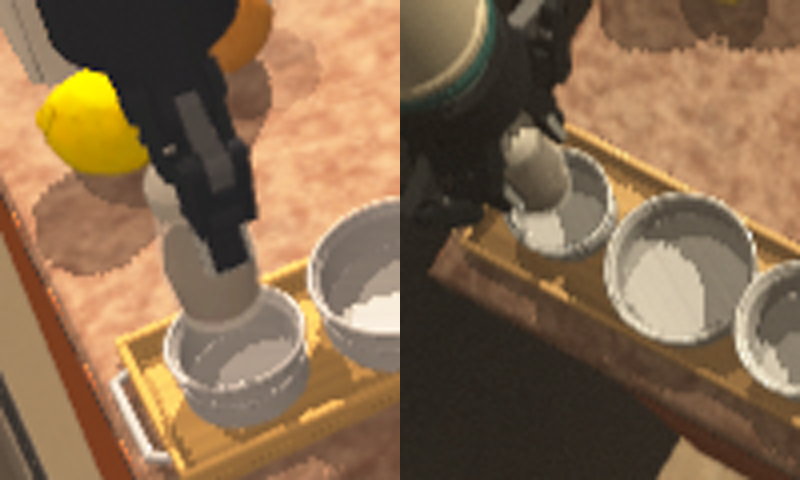

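Run:
```python
from h import *
def circ(c,r):
  a=np.linspace(0,6.283,73);P=np.array([proj("scene",[c[0]+r*np.cos(t),c[1]+r*np.sin(t),c[2]]) for t in a]);return P.min(0).round(1),P.max(0).round(1)
f=lambda q:[((x[0]-130)*4,(x[1]-220)*4) for x in q]
print("bottom pred",f(circ((611.3,96.3,61),22)),"seen left~165 right~258 low 328")
print("rim pred",f(circ((612.1,98.3,35),31)),"seen 165..307, 283..383")
print(f(circ((612.1,98.3,35),29.5)),at("scene",189,303.3,35))
```

```text
bottom pred [(np.float64(183.20000000000005), np.float64(259.20000000000005)), (np.float64(281.6), np.float64(332.0))] seen left~165 right~258 low 328
rim pred [(np.float64(171.20000000000005), np.float64(284.4000000000001)), (np.float64(307.20000000000005), np.float64(387.20000000000005))] seen 165..307, 283..383
[(np.float64(174.39999999999998), np.float64(286.79999999999995)), (np.float64(304.0), np.float64(384.4000000000001))] [614.13593399  98.40858922  35.        ]
```

Call:
{"fn": "apply_moves", "kwargs": {
  "targets": [
    [0,0.3,-0.02,0,0,0],
    [0,0.3,0,0,0,0],
    [0,0.2,0,0,0,0],
    [0,0.15,0,0,0,0],
    [0,0.15,0,0,0,0],
    [0,0,0,0,0,0]
  ]
}}

```text
clock: 9.48
eef_pos: [611.6, 97.5, 57.6]
tool_rot: [-1.571, -0.001, -2.093]
force: [0.1, 0.2, -0.9]
width: 36.1
```

Call:
{"fn": "apply_moves", "kwargs": {
  "targets": [
    [0,0.1,0,0,0,0],
    [0,0.08,0,0,0,0],
    [0,0.04,0,0,0,0],
    [0,0,0,0,0,0]
  ]
}}

```text
clock: 9.98
eef_pos: [611.9, 97.5, 49.2]
tool_rot: [-1.571, -0.0, -2.093]
force: [-0.4, 0.7, -0.8]
width: 35.8
```

Call:
{"fn": "apply_moves", "kwargs": {
  "targets": [
    [0,0.04,0,0,0,0],
    [0,0.03,0,0,0,0],
    [0,0,0,0,0,0]
  ]
}}

```text
clock: 10.35
eef_pos: [612.3, 97.7, 48.2]
tool_rot: [-1.57, 0.001, -2.093]
force: [-2.9, 0.2, 10.2]
width: 36.3
```

Call:
{"fn": "apply_moves", "kwargs": {
  "targets": [
    [0,0,0,0,0,0],
    [0,0,0,0,0,0],
    [0,0,0,0,0,0],
    [0,-0.2,0,0,0,0],
    [0,-0.4,0,0,0,0],
    [0,-0.5,0,0,0,0],
    [0,-0.6,0,0,0,0],
    [0,-0.6,0,0,0,0],
    [0,-0.6,0,0,0,0],
    [0,-0.5,0,0,0,0],
    [0,-0.4,0,0,0,0]
  ],
  "jaw": 0.5
}}

```text
clock: 11.72
eef_pos: [612.3, 97.7, 200.7]
tool_rot: [-1.569, 0.001, -2.093]
force: [-0.1, -0.8, 0.5]
width: 63.8
```

Run:
```python
from h import *
plan(484.4,-166,170,-30)
```

```text
pos [612.3  97.7 200.7] jawang -29.9 tilt 0.12 w 63.8 F [-0.1 -0.8  0.5] t 11.72
yturn units 0.01 then shift units [7.31 0.77 0.53] mm [292.3  30.7  21. ]
```

Call:
{"fn": "apply_moves", "kwargs": {
  "targets": [
    [0.4,0,0,0,0,0],
    [0.8,0,0.06,0,0,0],
    [0.9,0,0.07,0,0,0],
    [0.9,0,0.07,0,0,0],
    [0.9,0,0.07,0,0,0],
    [0.9,0,0.07,0,0,0],
    [0.9,0,0.07,0,0,0],
    [0.8,0.2,0.06,0,0,0],
    [0.6,0.3,0.04,0,0,0],
    [0.2,0.3,0,0,0,0],
    [0,0,0,0,0,0]
  ],
  "jaw": 1
}}

```text
clock: 13.1
eef_pos: [482.5, -165.6, 165.4]
tool_rot: [-1.574, -0.001, -2.094]
force: [0.3, 1.1, 0.6]
width: 85.4
```

Run:
```python
from h import *
import cv2
plan(484.4,-166,35,-30)
s=get_image("scene")[:,:,::-1];t=get_image("top")[:,:,::-1]
cv2.imwrite("pics/a4.png",np.hstack([cv2.resize(s[150:330,150:350],None,fx=2,fy=2,interpolation=2),cv2.resize(t[140:320,190:390],None,fx=2,fy=2,interpolation=2)]))
```

```text
pos [ 482.5 -165.6  165.4] jawang -30.0 tilt 0.17 w 85.4 F [0.3 1.1 0.6] t 13.1
yturn units 0.0 then shift units [-0.01  3.26  0.05] mm [ -0.6 130.4   1.9]
```

View pics/a4.png

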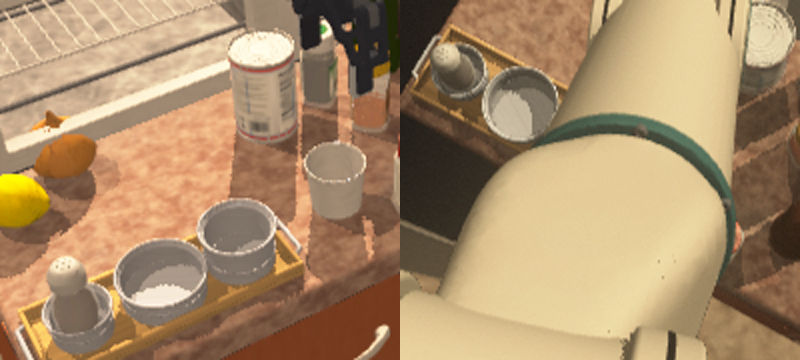

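The scene view shows the shaker standing in the smallest holder at about (186,295). The gripper is open over the cup, and nothing else has moved.

Call:
{"fn": "apply_moves", "kwargs": {
  "targets": [
    [0,0.4,0.02,0,0,0],
    [0,0.5,0.02,0,0,0],
    [0,0.5,0.01,0,0,0],
    [0,0.4,0,0,0,0],
    [0,0.4,0,0,0,0],
    [0,0.4,0,0,0,0],
    [0,0.4,0,0,0,0],
    [0,0.3,0,0,0,0],
    [0,0.13,0,0,0,0],
    [0,0,0,0,0,0]
  ]
}}

```text
clock: 14.45
eef_pos: [485.5, -166.6, 29.0]
tool_rot: [-1.571, -0.0, -2.093]
force: [-1.1, 0.9, -0.0]
width: 85.4
```

Call:
{"fn": "apply_moves", "kwargs": {
  "targets": [
    [0,0,0,0,0,0],
    [0,0,0,0,0,0],
    [0,0,0,0,0,0],
    [0,0,0,0,0,0],
    [0,0,0,0,0,0],
    [0,0,0,0,0,0]
  ],
  "jaw": -1
}}

```text
clock: 15.2
eef_pos: [486.0, -166.8, 30.4]
tool_rot: [-1.569, 0.0, -2.093]
force: [-0.8, 0.6, 5.3]
width: 61.4
```

Call:
{"fn": "apply_moves", "kwargs": {
  "targets": [
    [0,-0.15,0,0,0,0],
    [0,-0.3,0,0,0,0],
    [0,-0.5,0,0,0,0],
    [0,-0.5,0,0,0,0],
    [0,-0.5,0,0,0,0],
    [0,-0.3,0,0,0,0],
    [0,-0.2,0,0,0,0],
    [0,0,0,0,0,0]
  ]
}}

```text
clock: 16.2
eef_pos: [485.8, -166.7, 127.7]
tool_rot: [-1.57, 0.0, -2.094]
force: [0.3, -1.4, -1.0]
width: 61.4
```

Run:
```python
from h import *
plan(570.1,25.5,100,-30)
```

```text
pos [ 485.8 -166.7  127.7] jawang -30.0 tilt 0.04 w 61.4 F [ 0.3 -1.4 -1. ] t 16.2
yturn units 0.01 then shift units [-5.22  0.69 -0.58] mm [-208.6   27.7  -23.1]
```

Call:
{"fn": "apply_moves", "kwargs": {
  "targets": [
    [-0.3,0,-0.02,0,0,0],
    [-0.6,0,-0.08,0,0,0],
    [-0.7,0,-0.08,0,0,0],
    [-0.7,0,-0.08,0,0,0],
    [-0.7,0,-0.08,0,0,0],
    [-0.7,0,-0.08,0,0,0],
    [-0.7,0,-0.08,0,0,0],
    [-0.5,0.2,-0.08,0,0,0],
    [-0.32,0.3,0,0,0,0],
    [0,0.2,0,0,0,0],
    [0,0,0,0,0,0]
  ]
}}

```text
clock: 17.58
eef_pos: [568.5, 24.4, 98.0]
tool_rot: [-1.573, -0.003, -2.095]
force: [0.4, 0.4, -0.5]
width: 61.4
```

Run:
```python
from h import *
import cv2
plan(570.1,25.5,39,-30)
s=get_image("scene")[:,:,::-1];t=get_image("top")[:,:,::-1]
cv2.imwrite("pics/a5.png",np.hstack([cv2.resize(s[220:340,160:260],None,fx=4,fy=4,interpolation=2),cv2.resize(t[125:245,200:300],None,fx=4,fy=4,interpolation=2)]))
S=read_state()['eef_pos']
def circ(c,r):
  a=np.linspace(0,6.283,73);P=np.array([proj("scene",[c[0]+r*np.cos(t),c[1]+r*np.sin(t),c[2]]) for t in a]);return [[(x[0]-160)*4,(x[1]-220)*4] for x in (P.min(0),P.max(0))]
print("foot",np.round(circ((S[0],S[1],S[2]-30),27)),"toprim",np.round(circ((S[0],S[1],S[2]+31),32.5)),"holder",np.round(circ((570.1,25.5,35),44.5)))
```

```text
pos [568.5  24.4  98. ] jawang -30.0 tilt 0.19 w 61.4 F [ 0.4  0.4 -0.5] t 17.57
yturn units -0.0 then shift units [-0.04  1.48  0.02] mm [-1.7 59.   0.9]
foot [[220. 171.]
 [337. 254.]] toprim [[186.  69.]
 [332. 168.]] holder [[192. 196.]
 [379. 333.]]
```

View pics/a5.png

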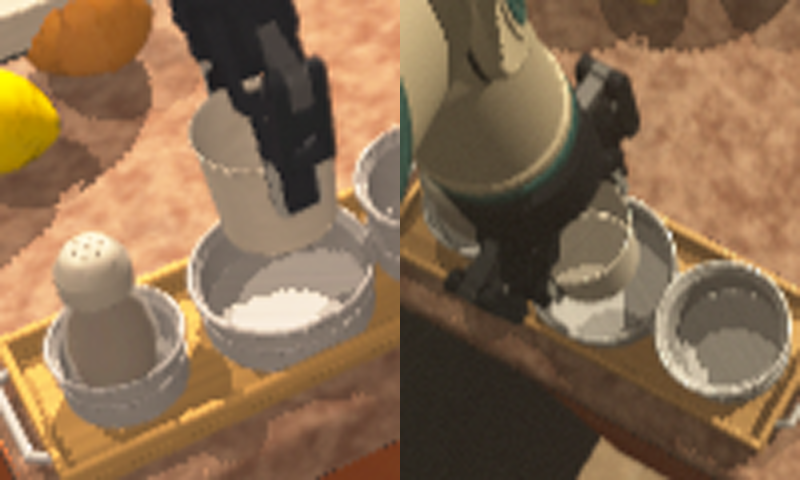

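The cup is upright and its foot matches the prediction, with its left edge at crop x≈222 and its low edge at y≈252. It is centred over the widest holder, and the gripper clears the shaker.

Call:
{"fn": "apply_moves", "kwargs": {
  "targets": [
    [-0.03,0.3,0.01,0,0,0],
    [0,0.4,0.01,0,0,0],
    [0,0.3,0,0,0,0],
    [0,0.2,0,0,0,0],
    [0,0.1,0,0,0,0],
    [0,0,0,0,0,0]
  ]
}}

```text
clock: 18.42
eef_pos: [570.9, 26.6, 47.1]
tool_rot: [-1.571, -0.0, -2.093]
force: [-0.3, 0.7, -0.2]
width: 61.3
```

Call:
{"fn": "apply_moves", "kwargs": {
  "targets": [
    [0,0.07,0,0,0,0],
    [0,0.06,0,0,0,0],
    [0,0.03,0,0,0,0],
    [0,0,0,0,0,0]
  ]
}}

```text
clock: 18.92
eef_pos: [571.0, 26.5, 40.9]
tool_rot: [-1.571, 0.0, -2.093]
force: [0.1, -0.3, -1.7]
width: 61.3
```

Call:
{"fn": "apply_moves", "kwargs": {
  "targets": [
    [0,0.03,0,0,0,0],
    [0,0.03,0,0,0,0],
    [0,0,0,0,0,0]
  ]
}}

```text
clock: 19.3
eef_pos: [571.3, 26.7, 39.4]
tool_rot: [-1.57, 0.0, -2.093]
force: [-1.0, -0.4, 7.8]
width: 61.3
```

Contact at 39.4 mm, as expected. I'm releasing and withdrawing straight up.

Call:
{"fn": "apply_moves", "kwargs": {
  "targets": [
    [0,0,0,0,0,0],
    [0,0,0,0,0,0],
    [0,0,0,0,0,0],
    [0,-0.2,0,0,0,0],
    [0,-0.4,0,0,0,0],
    [0,-0.6,0,0,0,0],
    [0,-0.7,0,0,0,0],
    [0,-0.7,0,0,0,0],
    [0,-0.7,0,0,0,0],
    [0,-0.7,0,0,0,0],
    [0,-0.4,0,0,0,0],
    [0,0,0,0,0,0]
  ],
  "jaw": 1
}}

```text
clock: 20.8
eef_pos: [571.7, 26.5, 216.0]
tool_rot: [-1.568, 0.002, -2.094]
force: [0.6, -0.2, -0.1]
width: 85.4
```

Run:
```python
from h import *
plan(411.5,-289.5,200,-30)
```

```text
pos [571.7  26.5 216. ] jawang -30.0 tilt 0.17 w 85.4 F [ 0.6 -0.2 -0.1] t 20.8
yturn units 0.01 then shift units [8.85 0.4  0.48] mm [353.8  16.   19.3]
```

Call:
{"fn": "apply_moves", "kwargs": {
  "targets": [
    [0.4,0,0,0,0,0],
    [0.8,0,0.05,0,0,0],
    [0.9,0,0.05,0,0,0],
    [0.9,0,0.05,0,0,0],
    [0.9,0,0.05,0,0,0],
    [0.9,0,0.05,0,0,0],
    [0.9,0,0.05,0,0,0],
    [0.9,0,0.05,0,0,0],
    [0.9,0,0.05,0,0,0],
    [0.8,0.1,0.05,0,0,0],
    [0.55,0.3,0,0,0,0],
    [0,0,0,0,0,0]
  ]
}}

```text
clock: 22.3
eef_pos: [406.6, -290.6, 196.8]
tool_rot: [-1.575, -0.001, -2.098]
force: [0.0, 0.2, 0.1]
width: 85.5
```

Run:
```python
from h import *
import cv2
plan(411.8,-290,103,-30)
s=get_image("scene")[:,:,::-1];t=get_image("top")[:,:,::-1]
cv2.imwrite("pics/a6.png",np.hstack([cv2.resize(s[110:250,320:460],None,fx=4,fy=4,interpolation=2)[:, :],])); 
cv2.imwrite("pics/a6.png",np.hstack([cv2.resize(s[90:240,300:430],None,fx=3,fy=3,interpolation=2),cv2.resize(s[210:360,140:270],None,fx=3,fy=3,interpolation=2)]))
S=read_state()['eef_pos'];Z=np.array([.866,-.5,0])
for k in(-43,43): print(((proj("scene",S+k*Z+[0,0,12])-[300,90])*3).round())
```

```text
pos [ 406.6 -290.6  196.8] jawang -30.2 tilt 0.27 w 85.5 F [0.  0.2 0.1] t 22.3
yturn units -0.03 then shift units [-0.08  2.35  0.11] mm [-3.1 93.8  4.2]
[280. 206.]
[201. 147.]
```

View pics/a6.png

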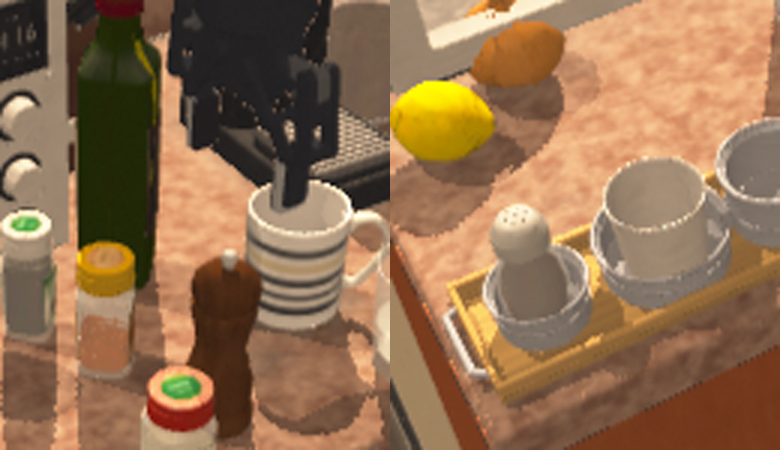

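The shaker and cup both stand upright in their holders. The fingertips are at crop (200,145) and (290,208), on either side of the mill knob at (228,258), as predicted. I'm descending.

Call:
{"fn": "apply_moves", "kwargs": {
  "targets": [
    [-0.05,0.3,0.05,0,0,0],
    [-0.03,0.4,0.04,0,0,0],
    [0,0.4,0,0,0,0],
    [0,0.4,0,0,0,0],
    [0,0.4,0,0,0,0],
    [0,0.3,0,0,0,0],
    [0,0.15,0,0,0,0],
    [0,0,0,0,0,0]
  ]
}}

```text
clock: 23.4
eef_pos: [414.7, -287.9, 104.2]
tool_rot: [-1.571, 0.0, -2.093]
force: [-0.4, -0.2, 0.4]
width: 85.4
```

Call:
{"fn": "apply_moves", "kwargs": {
  "targets": [
    [0,0,0,0,0,0],
    [0,0,0,0,0,0],
    [0,0,0,0,0,0],
    [0,0,0,0,0,0],
    [0,0,0,0,0,0],
    [0,0,0,0,0,0],
    [0,0,0,0,0,0]
  ],
  "jaw": -1
}}

```text
clock: 24.28
eef_pos: [415.0, -288.5, 105.5]
tool_rot: [-1.569, -0.0, -2.094]
force: [-0.7, 0.7, 6.9]
width: 45.8
```

Call:
{"fn": "apply_moves", "kwargs": {
  "targets": [
    [0,-0.15,0,0,0,0],
    [0,-0.3,0,0,0,0],
    [0,-0.4,0,0,0,0],
    [0,-0.4,0,0,0,0],
    [0,-0.4,0,0,0,0],
    [0,-0.4,0,0,0,0],
    [0,-0.4,0,0,0,0],
    [0,-0.4,0,0,0,0],
    [0,-0.2,0,0,0,0],
    [0,-0.1,0,0,0,0],
    [0,0,0,0,0,0]
  ]
}}

```text
clock: 25.65
eef_pos: [414.5, -288.2, 230.5]
tool_rot: [-1.571, 0.0, -2.093]
force: [-0.1, 0.2, -2.7]
width: 46.0
```

Run:
```python
from h import *
import cv2
plan(528.1,-47.2,200,-30)
s=get_image("scene")[:,:,::-1]
cv2.imwrite("pics/a7.png",cv2.resize(s[40:240,310:450],None,fx=3,fy=3,interpolation=2))
S=read_state()['eef_pos']
for z in(-105,-90,0): print(((proj("scene",S+[0,0,z])-[310,40])*3).round())
```

```text
pos [ 414.5 -288.2  230.5] jawang -29.9 tilt 0.01 w 46.0 F [-0.1  0.2 -2.7] t 25.65
yturn units 0.01 then shift units [-6.64  0.76 -0.55] mm [-265.5   30.5  -22.1]
[194. 430.]
[195. 412.]
[204. 297.]
```

View pics/a7.png

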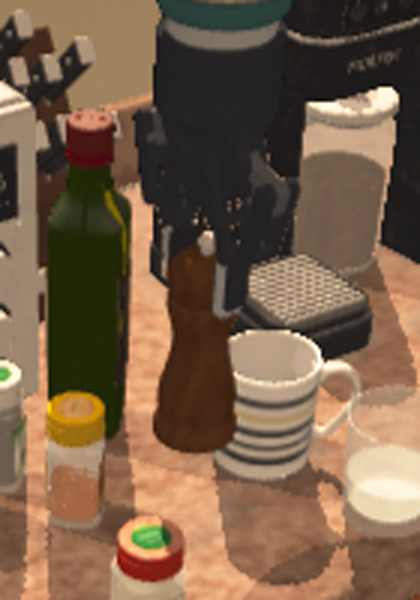

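The mill hangs upright, with its knob at crop (206,242) and base centre at about (195,430); the prediction was (194,430). I'm carrying it to the tall holder.

Call:
{"fn": "apply_moves", "kwargs": {
  "targets": [
    [-0.3,0,-0.02,0,0,0],
    [-0.6,0,-0.06,0,0,0],
    [-0.7,0,-0.06,0,0,0],
    [-0.7,0,-0.06,0,0,0],
    [-0.7,0,-0.06,0,0,0],
    [-0.7,0,-0.06,0,0,0],
    [-0.7,0,-0.06,0,0,0],
    [-0.7,0,-0.06,0,0,0],
    [-0.7,0,-0.06,0,0,0],
    [-0.5,0.1,-0.05,0,0,0],
    [-0.34,0.3,0,0,0,0],
    [0,0.2,0,0,0,0]
  ]
}}

```text
clock: 27.2
eef_pos: [527.9, -45.8, 205.3]
tool_rot: [-1.572, -0.0, -2.091]
force: [0.0, -0.8, -2.2]
width: 45.9
```

Run:
```python
from h import *
plan(528.1,-47.2,180,-30)
```

```text
pos [527.9 -45.8 205.3] jawang -29.8 tilt 0.08 w 45.9 F [ 0.  -0.8 -2.2] t 27.2
yturn units 0.02 then shift units [0.03 0.63 0.02] mm [ 1.1 25.3  0.8]
```

Call:
{"fn": "apply_moves", "kwargs": {
  "targets": [
    [0.04,0.3,0,0,0,0],
    [0,0.3,0,0,0,0],
    [0,0.15,0,0,0,0],
    [0,0,0,0,0,0]
  ]
}}

```text
clock: 27.7
eef_pos: [527.0, -48.8, 176.0]
tool_rot: [-1.572, -0.0, -2.094]
force: [0.3, -0.1, -1.7]
width: 45.7
```

Run:
```python
from h import *
import cv2
plan(528.1,-47.2,114.5,-30)
s=get_image("scene")[:,:,::-1];t=get_image("top")[:,:,::-1]
cv2.imwrite("pics/a8.png",np.hstack([cv2.resize(s[180:320,210:310],None,fx=4,fy=4,interpolation=2),cv2.resize(t[150:290,240:340],None,fx=4,fy=4,interpolation=2)]))
S=read_state()['eef_pos']
def circ(c,r):
  a=np.linspace(0,6.283,73);P=np.array([proj("scene",[c[0]+r*np.cos(t),c[1]+r*np.sin(t),c[2]]) for t in a]);return [[(x[0]-210)*4,(x[1]-180)*4] for x in (P.min(0),P.max(0))]
print("foot",np.round(circ((S[0],S[1],S[2]-105),29)),"holder",np.round(circ((528.1,-47.2,51),39)))
```

```text
pos [527.  -48.8 176. ] jawang -30.0 tilt 0.06 w 45.7 F [ 0.3 -0.1 -1.7] t 27.7
yturn units 0.0 then shift units [-0.05  1.54  0.  ] mm [-1.9 61.5  0.2]
foot [[178. 259.]
 [298. 343.]] holder [[159. 277.]
 [318. 390.]]
```

View pics/a8.png

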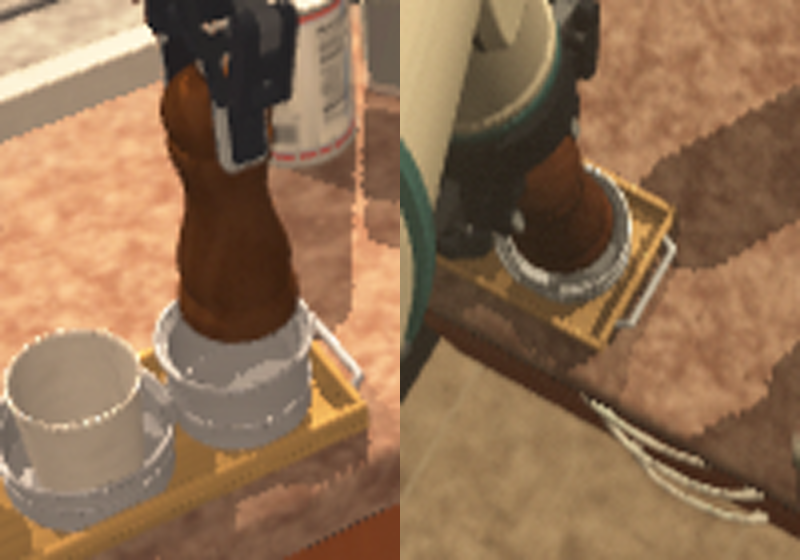

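The foot (178–300, low edge 343) matches its prediction, and the rim (155–315) agrees within about 1 px. I'm lowering.

Call:
{"fn": "apply_moves", "kwargs": {
  "targets": [
    [-0.02,0.25,0,0,0,0],
    [-0.01,0.25,0,0,0,0],
    [0,0.2,0,0,0,0],
    [0,0.2,0,0,0,0],
    [0,0.2,0,0,0,0],
    [0,0.1,0,0,0,0],
    [0,0,0,0,0,0]
  ]
}}

```text
clock: 28.68
eef_pos: [527.8, -47.5, 128.2]
tool_rot: [-1.571, -0.0, -2.093]
force: [0.3, 0.6, -1.9]
width: 45.7
```

Call:
{"fn": "apply_moves", "kwargs": {
  "targets": [
    [0,0.1,0,0,0,0],
    [0,0.1,0,0,0,0],
    [0,0.07,0,0,0,0],
    [0,0.04,0,0,0,0],
    [0,0,0,0,0,0]
  ]
}}

```text
clock: 29.3
eef_pos: [527.9, -47.5, 116.0]
tool_rot: [-1.571, -0.0, -2.093]
force: [0.7, -0.6, -2.4]
width: 46.2
```

Call:
{"fn": "apply_moves", "kwargs": {
  "targets": [
    [0,0.04,0,0,0,0],
    [0,0.03,0,0,0,0],
    [0,0,0,0,0,0]
  ]
}}

```text
clock: 29.68
eef_pos: [528.4, -47.3, 114.6]
tool_rot: [-1.57, 0.001, -2.093]
force: [-1.7, -0.5, 8.4]
width: 45.9
```

Contact at 114.6 mm, as expected. I'm releasing and rising clear.

Call:
{"fn": "apply_moves", "kwargs": {
  "targets": [
    [0,0,0,0,0,0],
    [0,0,0,0,0,0],
    [0,0,0,0,0,0],
    [0,-0.2,0,0,0,0],
    [0,-0.4,0,0,0,0],
    [0,-0.5,0,0,0,0],
    [0,-0.5,0,0,0,0],
    [0,-0.5,0,0,0,0],
    [0,-0.5,0,0,0,0],
    [0,-0.3,0,0,0,0],
    [0,0,0,0,0,0]
  ],
  "jaw": 0.8
}}

```text
clock: 31.05
eef_pos: [528.6, -47.5, 230.5]
tool_rot: [-1.569, 0.001, -2.094]
force: [0.2, 0.5, 0.5]
width: 77.1
```

Call:
{"fn": "apply_moves", "kwargs": {
  "targets": [
    [0.5,0,0,0,0,0],
    [0.8,0,0,0,0,0],
    [0.8,0,0,0,0,0],
    [0.8,0,0,0,0,0],
    [0.8,0,0,0,0,0],
    [0.8,0,0,0,0,0],
    [0.8,0,0,0,0,0],
    [0.8,0,0,0,0,0],
    [0.8,0,0,0,0,0],
    [0.8,0,0,0,0,0],
    [0.5,0,0,0,0,0],
    [0,0,0,0,0,0]
  ]
}}

```text
clock: 32.55
eef_pos: [361.5, -333.2, 228.5]
tool_rot: [-1.573, -0.001, -2.098]
force: [0.0, 0.3, -1.2]
width: 76.8
```

Run:
```python
from h import *
import cv2
plan(528.1,-47.2,114.5,-30)
s=get_image("scene")[:,:,::-1];t=get_image("top")[:,:,::-1]
cv2.imwrite("pics/f1.png",np.hstack([cv2.resize(s[160:360,160:480],None,fx=2,fy=2,interpolation=2)[:, :340],cv2.resize(t[150:250,200:320],None,fx=4,fy=4,interpolation=2)[:,:450]]) )
```

```text
pos [ 361.5 -333.2  228.5] jawang -30.2 tilt 0.13 w 76.8 F [ 0.   0.3 -1.2] t 32.55
yturn units -0.03 then shift units [-8.27  2.85  0.03] mm [-331.   114.     1.2]
```

View pics/f1.png

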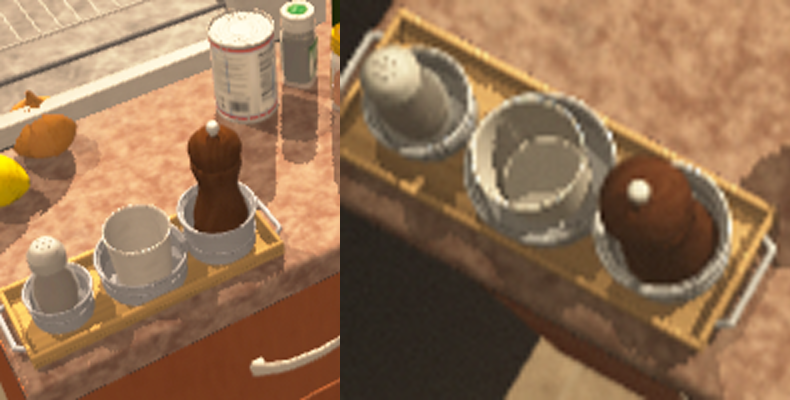

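Run:
```python
from h import *
for n,e,z,h in [("shaker",(212.5,166.3),98,(612.1,98.3)),("cup",(247.3,187.8),70,(570.1,25.5)),("mill",(274.5,197.5),156,(528.1,-47.2))]:
  p=at("top",*e,z);print(n,p.round(1),(p[:2]-h).round(1))
for n,e,z,h in [("shaker",(182,282),98,0),("cup",(229,275.5),70,0),("mill",(266,224),156,0)]: print(n,at("scene",*e,z).round(1))
# jars unchanged? compare images
import cv2
a=cv2.imread("pics/scene0.png").astype(int);b=get_image("scene")[:,:,::-1].astype(int)
d=np.abs(a-b).sum(2)
for n,(u,v) in dict(jara=(360,240),jarb=(335,195),tumbler=(445,195)).items(): print(n,(d[v-25:v+25,u-15:u+15]>90).mean().round(3))
cv2.imwrite("pics/f2.png",np.hstack([a,b])[120:290,:][:, np.r_[290:480,930:1120]].repeat(2,0).repeat(2,1))
```

```text
shaker [613.8  97.3  98. ] [ 1.7 -1. ]
cup [571.   25.4  70. ] [ 0.9 -0.1]
mill [524.8 -48.2 156. ] [-3.3 -1. ]
shaker [610.9 102.   98. ]
cup [566.   30.9  70. ]
mill [523.1 -43.6 156. ]
jara 0.147
jarb 0.0
tumbler 0.0[ WARN:0@3.621] global loadsave.cpp:1063 imwrite_ Unsupported depth image for selected encoder is fallbacked to CV_8U.
```

View pics/f2.png

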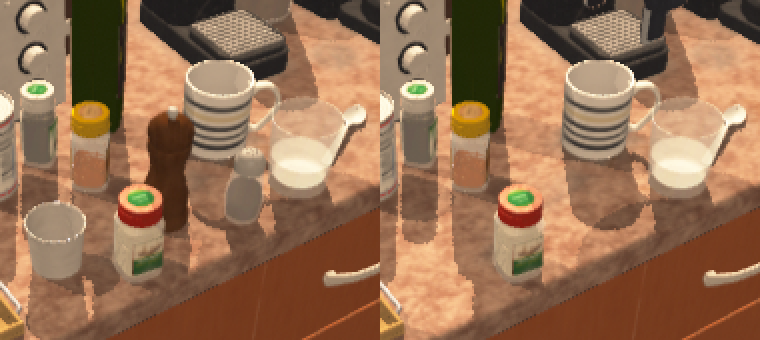

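Both spice jars and the tumbler are exactly where they were. The difference near jar a is only the background where the mill stood. All three items are within a few millimetres of their holder axes, so I'm handing in.

```bash
python3 -c "
from cell import *
print(finish_job())"
```

```text
the job is handed in; nothing more can be done
None
```

The caddy is loaded and handed in at about 33 s of the 104 s allowed: the salt shaker is in the smallest holder, the steel cup in the widest and the pepper mill in the tall one. I lowered each until it touched the holder floor (8–10 N), let go and drew straight up.

**Position:** In the top view at the end, the shaker measured about 2 mm off its holder's axis, the cup about 1 mm and the mill about 3.5 mm. The scene camera put them at about 4, 7 and 6 mm by a coarser reading. Both are within the 12 mm limit, though the two cameras disagree by about 5–7 mm.

**Depth:** The heights at contact match each item standing on its holder floor.

**Upright:** All three look upright in the last pictures.

**Left in place:** Both spice jars and the tumbler look unmoved when compared before and after. The only change near jar a is the background where the mill had stood.

**Unexplained:** The jaws closed to 36 mm on the shaker and 46 mm on the mill's head, narrower than the stated 44 and 50 mm. Both held without slipping, so I carried on.

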